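# Brush out the filter bowls and start the dryer

## Robot

A 6-joint arm with a two-finger parallel gripper is mounted at the origin on the work surface; the furniture and walls round the work are solid. World frame = base frame: x ahead of the robot, y to its left, z up, the work surface at z = 0. Lengths are in mm, angles in rad, forces in N, time in s.
With the tool pointing down it reaches from about 350 to 975 mm from the base axis. Payload 7.1 kg.
Tool frame: the origin (TCP) lies on the front face of the gripper's body, between the roots of the fingers; the fingertips stand 80 mm ahead of it and the grasp point (between the pads) lies 61 mm ahead of it (env.tips_ahead is the distance from the TCP to the fingertips, in mm); z points along the fingers, y is the direction in which the jaws open and shut (so a half turn about z gives the same grasp; the last joint's range is limited). The gripper opens to 88 mm and grips with 3 to 60 N. Pads are 20 mm wide; open, the fingers measure 115 mm over their backs; the gripper's body (75 mm by 178 mm) begins 61 mm behind the grasp point.
Start: joints at [-1.206, 0.423, 1.63, -0, 1.089, -0.019], TCP at [234.045, -579.507, 302.675] pointing down, gripper open.
Joint ranges: [-3, 3], [-0.9, 2.11], [0.09, 2.58], [-1.31, 4.45], [0.11, 2.69], [-2.54, 2.54]. Speed limits (rad/s): [2.39, 2.39, 3.01, 3.14, 3.14, 3.14].

## Interface

Orientations are given as a unit quaternion [x, y, z, w].
In Python, from station import env, set_gripper, viewer, workorder gives the robot as it stands. Calls block until the motion is done:
- env.reach(position, orientation): joint-space move of the TCP to a pose.
- env.move_l(position, rot=None, rate=150, f_stop=None): straight line of the TCP; rot=None keeps the orientation; rate is the mean speed in mm/s. With f_stop (N) it stops when the force on the tool has changed by that much, and returns True; else False.
- env.move_joints(angles): joint-space move.
- set_gripper(opening): finger opening in mm; the grip force is fixed at half the most; returns when the fingers have stopped.
- env.hold(seconds).
- env.ik(position, orientation): joint angles nearest the present ones, or None.
- env.read_state(): the state.
- viewer.camera(name): name is "side" or "top" or "wrist"; returns the picture (384x512x3 uint8, blue, green, red); there is no depth.
- viewer.camera_params(name): a dict with "fx", "fy", "cx", "cy" (pixels), "pose" (4x4, takes a point from camera to world coordinates); the wrist camera has in their place "tool_from_camera" (4x4, takes a point from camera to tool coordinates, whose origin is the TCP and whose axes are the flange's). Camera axes: x right, y up, looking along -z (the intrinsics and any distortion apply to the point x, -y, -z); pixel columns grow to the right and rows downward; lengths in mm; the calibration is good to about 2 mm. A picture is of the moment at which its call begins: read the wrist's pose just before it. camera_params takes no time and is no camera call.
A pose or a line that the arm cannot do raises env.IKError and nothing moves.
- workorder.sign_off(): hands the job in, once; it reports no verdict.
The state is a dict: "time_s": time; "qpos": joint angles; "dq": joint speeds; "tau": joint torques, N m; "tool_pos": TCP position; "orientation": TCP orientation; "force": force on the tool from outside, world axes, zero at the start; "wrist_torque": the same for the moment, N m; "width": finger opening in mm.
Only numpy, scipy, OpenCV 4.12 (cv2) and the standard library are available. Lean on these libraries where they do the work, as an engineer would, in place of code of your own. Each camera call takes 0.05 s, during which the arm holds its last target. There are 200 camera calls.

## Task

Brush out every water-filter bowl on the bench with the bottle brush, cleanest water first (white, then grey, then black, whichever of them are there): in each one go right down to the floor, lift until the tip is up near the mouth, and right down again. Then put the brush back tip down in its stand, stand all the bowls upright in the metal drying tray, and last of all press the green START key of the dryer with the fingertips until a firm resistance of about 5 N is felt, without leaning hard on it. Never press the red key, never tip a bowl over, and leave everything else where it is.

Things in the scene. Friction and masses are not known exactly. Their poses are not given: they have to be found in the camera images.
- bowl_white_center (a point): centre (half-way up, on the axis) of the white (drinking water) filter bowl: an upright plastic cup, 50 mm outside diameter (fine ribs of about 1 mm down its side), 85 mm high, 40 mm clear bore, 5 mm wall, with a weighted foot 60 mm across and 10 mm high that makes a 10 mm thick floor, open at the top; z up its axis; 0.25 kg. So its rim is 42.5 mm above this point and the inside floor 32.5 mm below it. May be absent.
- bowl_grey_center (a point): centre (half-way up, on the axis) of the mid grey (rain water) filter bowl: an upright plastic cup, 50 mm outside diameter (fine ribs of about 1 mm down its side), 85 mm high, 40 mm clear bore, 5 mm wall, with a weighted foot 60 mm across and 10 mm high that makes a 10 mm thick floor, open at the top; z up its axis; 0.25 kg. So its rim is 42.5 mm above this point and the inside floor 32.5 mm below it. May be absent.
- bowl_black_center (a point): centre (half-way up, on the axis) of the black (waste water) filter bowl: an upright plastic cup, 50 mm outside diameter (fine ribs of about 1 mm down its side), 85 mm high, 40 mm clear bore, 5 mm wall, with a weighted foot 60 mm across and 10 mm high that makes a 10 mm thick floor, open at the top; z up its axis; 0.25 kg. So its rim is 42.5 mm above this point and the inside floor 32.5 mm below it. May be absent.
- brush_tip (a point): lower end of the bottle brush, on its axis; z runs from here up along the brush. From the tip up: bristle head 80 mm long and up to 28 mm across (its solid core, which alone touches things, is 20 mm across; the bristles give way), thin wire 8 mm across to 150 mm, orange handle 18 mm across from 150 to 235 mm (a black band near its end). 0.09 kg.
- brush_grip (a point): point on the brush's axis 190 mm above its tip, in the middle of the 18 mm thick orange handle
- brush_stand: fixed stand of the brush: grey round foot 64 mm across and 8 mm high carrying an open upright blue tube 37 mm outside and 28 mm inside, its top 18 mm flared to 44 mm inside at the mouth. Origin at the centre of the underside; the tube's mouth is 88 mm and its inside floor 13 mm above it. The brush stands in it, tip down. A big red bench vice, up to 215 mm high, is fixed between the robot and this stand: it fills x 0.31 to 0.54, y -0.42 to 0.03, so keep arm and hand above it.
- stand_mouth (a point): centre of the mouth of the brush stand's tube, 75 mm above its inside floor
- tray: fixed low metal drying tray, 94 mm (x) by 214 mm (y) outside, with dark air slots; origin at the centre of its underside; floor 12 mm above the origin, lip 20 mm above it (8 mm above the floor); floor between the lips 86 mm (x) by 206 mm (y), room for three bowls in a row along its y at 65 mm pitch
- control_box: fixed grey dryer control box, 84 mm (x) by 100 mm (y), 55 mm high, origin at the centre of its underside; the two keys and a dark display lie on its flat top
- key_start: green START membrane key, 26 mm square, 3 mm proud of the box top, faces up; origin at the centre of its top face. It has only 1.5 mm of travel against about 5 N, then is solid; it registers at 4 N
- key_stop: red STOP membrane key of the same kind, 50 mm beside the green one; not to be pressed; origin at the centre of its top face
- oil_bottle: yellow oil bottle with a black cap, 44 mm across, 120 mm high; bystander, leave where it is; origin at the centre of its underside
- spray_bottle: slim white bottle with a black cap, 34 mm across, 130 mm high; bystander, leave where it is; origin at the centre of its underside

How it is judged (in metres and radians):
On the way, in this order (a step that is already met when the one before it is completed fails the run):
1. brush tip down within 20 mm of the inside floor of the white bowl (horizontal distance between brush_tip and bowl_white_center below 0.02 m and z of brush_tip in the frame of bowl_white_center below -0.0125 m), for 0.05 s.
2. brush drawn up until its tip is in the top third of the white bowl (or just out of it) (horizontal distance between brush_tip and bowl_white_center below 0.02 m and z of brush_tip in the frame of bowl_white_center above 0.018 m), for 0.05 s.
3. brush tip down within 20 mm of the inside floor of the white bowl a second time (all of step 1), for 0.05 s.
4. brush tip down within 20 mm of the inside floor of the grey bowl (horizontal distance between brush_tip and bowl_grey_center below 0.02 m and z of brush_tip in the frame of bowl_grey_center below -0.0125 m), for 0.05 s.
5. brush drawn up until its tip is in the top third of the grey bowl (or just out of it) (horizontal distance between brush_tip and bowl_grey_center below 0.02 m and z of brush_tip in the frame of bowl_grey_center above 0.018 m), for 0.05 s.
6. brush tip down within 20 mm of the inside floor of the grey bowl a second time (all of step 4), for 0.05 s.
7. brush tip down within 20 mm of the inside floor of the black bowl (horizontal distance between brush_tip and bowl_black_center below 0.02 m and z of brush_tip in the frame of bowl_black_center below -0.0125 m), for 0.05 s.
8. brush drawn up until its tip is in the top third of the black bowl (or just out of it) (horizontal distance between brush_tip and bowl_black_center below 0.02 m and z of brush_tip in the frame of bowl_black_center above 0.018 m), for 0.05 s.
9. brush tip down within 20 mm of the inside floor of the black bowl a second time (all of step 7), for 0.05 s.
10. with the brush back in its stand and every bowl standing in the tray, the green key pressed with the fingertips with at least 4 N (x of bowl_white_center in the frame of tray between -0.03 and 0.03 m and y of bowl_white_center in the frame of tray between -0.09 and 0.09 m and z of bowl_white_center in the frame of tray between 0.049 and 0.06 m and angle between each of bowl_white_center, bowl_grey_center, bowl_black_center's own z axis and vertical below 0.12 rad and x of bowl_grey_center in the frame of tray between -0.03 and 0.03 m and y of bowl_grey_center in the frame of tray between -0.09 and 0.09 m and z of bowl_grey_center in the frame of tray between 0.049 and 0.06 m and x of bowl_black_center in the frame of tray between -0.03 and 0.03 m and y of bowl_black_center in the frame of tray between -0.09 and 0.09 m and z of bowl_black_center in the frame of tray between 0.049 and 0.06 m and horizontal distance between brush_tip and brush_stand below 0.02 m and height (world z) of brush_tip below 0.022 m and angle between brush_tip's own z axis and vertical below 0.3 rad and contact force between the fingers and key_start above 4 N), for 0.05 s.
At the end, for the whole second after the job is handed in: Every bowl present stands upright (0.12 rad) on the tray's floor, its axis within 30 mm across and 90 mm along of the tray's middle; the brush is in its stand, tip within 20 mm of the stand's axis and 9 mm of its inside floor, leaning under 0.3 rad; all at rest (x of bowl_white_center in the frame of tray between -0.03 and 0.03 m and y of bowl_white_center in the frame of tray between -0.09 and 0.09 m and z of bowl_white_center in the frame of tray between 0.049 and 0.06 m and angle between each of bowl_white_center, bowl_grey_center, bowl_black_center's own z axis and vertical below 0.12 rad and x of bowl_grey_center in the frame of tray between -0.03 and 0.03 m and y of bowl_grey_center in the frame of tray between -0.09 and 0.09 m and z of bowl_grey_center in the frame of tray between 0.049 and 0.06 m and x of bowl_black_center in the frame of tray between -0.03 and 0.03 m and y of bowl_black_center in the frame of tray between -0.09 and 0.09 m and z of bowl_black_center in the frame of tray between 0.049 and 0.06 m and horizontal distance between brush_tip and brush_stand below 0.02 m and height (world z) of brush_tip below 0.022 m and angle between brush_tip's own z axis and vertical below 0.3 rad and linear speed of each of bowl_white, bowl_grey, bowl_black below 0.02 m/s and linear speed of brush below 0.03 m/s); the robot touches nothing.
It fails at once if the red STOP key is pressed (over 2 N) (contact force between anything else and key_stop above 2 N).
It fails at once if the green key is pressed with more than 40 N (contact force between anything else and key_start above 40 N).
It fails at once if a bowl is tipped over (more than 0.8 rad) (angle between any of bowl_white_center, bowl_grey_center, bowl_black_center's own z axis and vertical above 0.8 rad).
It fails at once if a bystander is moved by more than 40 mm (distance of any of oil_bottle, spray_bottle from where it was at the start of the episode above 0.04 m).
Of bowl_white, bowl_grey, bowl_black only 2 to 3 are there at a start; the rules pass over those that are not, and their reading is None.
At some moment in a run one of bowl_white, bowl_grey, bowl_black may be knocked a few centimetres aside while the robot is not near it.
It also fails if it takes over 208 s, if anything falls off the work surface, if the arm or the gripper's body presses on something with over 40 N, if the wrist force passes 120 N, or if a joint passes its speed limit or range.

## Working session

There is one attempt and no reset: what is moved stays moved. The work goes in short steps, each a Python script; the robot and the scene stay as the last script left them, time stands still between calls to the robot, and variables do not carry over. Pictures are saved under pics/ and viewed, about 12 in all and at most 16, crops included, and the job is handed in when it is done.

```bash
mkdir -p pics; ls; python3 - <<'E'
from station import env, viewer
import cv2, json
for n in("side","top"):
    im=viewer.camera(n); cv2.imwrite(f"pics/{n}0.png",im)
for n in("side","top","wrist"):
    p=viewer.camera_params(n); print(n,p)
s=env.read_state(); print(s)
E
```

```text
pics
side {'fx': 351.453545570646, 'fy': 351.453545570646, 'cx': 259.6043036065086, 'cy': 199.1700297870952, 'pose': array([[-9.83690105e-01,  1.09008598e-01, -1.43076565e-01,
         3.79718973e+02],
       [-1.79300740e-01, -5.30938970e-01,  8.28224036e-01,
         7.11913683e+02],
       [ 1.43186171e-02,  8.40369523e-01,  5.41824734e-01,
         6.20612648e+02],
       [ 0.00000000e+00,  0.00000000e+00,  0.00000000e+00,
         1.00000000e+00]])}
top {'fx': 378.659898949967, 'fy': 378.659898949967, 'cx': 253.2333592029036, 'cy': 191.68966553796915, 'pose': array([[ 2.98247652e-02,  9.95278298e-01, -9.23666191e-02,
         4.42782378e+02],
       [-9.99480791e-01,  2.85678596e-02, -1.49005039e-02,
        -3.88313487e+01],
       [-1.21914316e-02,  9.27630656e-02,  9.95613571e-01,
         1.07461924e+03],
       [ 0.00000000e+00,  0.00000000e+00,  0.00000000e+00,
         1.00000000e+00]])}
wrist {'fx': 326.60652687433657, 'fy': 326.60652687433657, 'cx': 250.14212978236174, 'cy': 196.9380126800343, 'tool_from_camera': array([[ 1.93102179e-04,  9.68200409e-01,  2.50175800e-01
[... 270 characters left out ...]
000000e+00]])}
{'time_s': 0.1, 'qpos': array([-1.20599955e+00,  4.23762371e-01,  1.63059414e+00, -9.57277268e-07,
        1.08859069e+00, -1.90279340e-02]), 'dq': array([ 0.00186853, -0.00145908, -0.0030677 ,  0.00224142, -0.00013825,
        0.00152656]), 'tau': array([ 6.42833802e-04, -5.45617318e+01, -2.74325645e+01,  6.45607291e-02,
        1.87977607e-02, -4.55013401e-05]), 'tool_pos': array([ 233.91417781, -579.16321795,  301.98827139]), 'orientation': array([ 9.81641007e-01,  1.90736663e-01, -1.16924651e-04, -6.67101013e-04]), 'force': array([ 0.01156028,  0.17902302, -0.21369952]), 'wrist_torque': array([-1.86912099e-02,  5.38714156e-05,  2.00256965e-02]), 'width': 87.73213625193782}
```

View pics/top0.png

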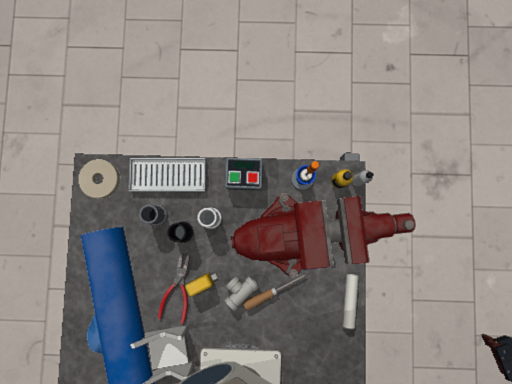

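View pics/side0.png

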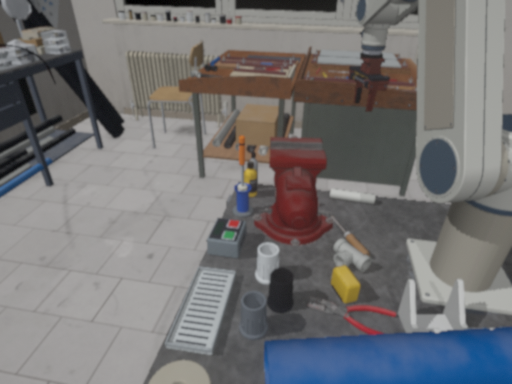

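Top view: white rim at (209,217), grey (152,214), black (180,231), tray (167,175), green key (234,177), red (253,178), blue stand (304,176) with brush end (314,166). So all three bowls are present. The side view agrees.

```bash
cat > h.py <<'E'
import numpy as np, cv2
from station import env, set_gripper, viewer, workorder
from scipy.spatial.transform import Rotation as R
def pose(n):
    P=viewer.camera_params(n)
    if n!="wrist": return P,np.array(P["pose"])
    s=env.read_state(); T=np.eye(4); T[:3,:3]=R.from_quat(s["orientation"]).as_matrix(); T[:3,3]=s["tool_pos"]
    return P,T@np.array(P["tool_from_camera"])
def snap(n):
    P,T=pose(n); return viewer.camera(n),P,T
def ray(P,T,uv):
    d=T[:3,:3]@np.array([(uv[0]-P["cx"])/P["fx"],-(uv[1]-P["cy"])/P["fy"],-1.]); return T[:3,3],d
def onz(P,T,uv,z):
    o,d=ray(P,T,uv); return o+d*(z-o[2])/d[2]
def proj(P,T,p):
    q=T[:3,:3].T@(np.array(p,float)-T[:3,3]); return np.array([P["cx"]-P["fx"]*q[0]/q[2],P["cy"]+P["fy"]*q[1]/q[2]])
def two(a,b): # nearest point of two rays
    (o,d),(p,e)=a,b; A=np.stack([d,-e],1); t=np.linalg.lstsq(A,p-o,rcond=None)[0]
    x,y=o+d*t[0],p+e*t[1]; return (x+y)/2,np.linalg.norm(x-y)
def down(yaw): # tool z down; jaw axis (tool y) at angle yaw in the world plane
    y=np.array([np.cos(yaw),np.sin(yaw),0]); z=np.array([0,0,-1.]); return R.from_matrix(np.stack([np.cross(y,z),y,z],1)).as_quat()
E
python3 - <<'E'
from h import *
im=cv2.imread("pics/top0.png"); P,T=pose("top"); P2,T2=pose("side"); s=cv2.imread("pics/side0.png")
f=lambda uv,z:np.round(onz(P,T,uv,z)[:2])
print("white",f((209,217),85),"grey",f((152,214),85),"black",f((180,231),85))
def cents(im,lo,hi,n):
    m=cv2.inRange(cv2.cvtColor(im,cv2.COLOR_BGR2HSV),lo,hi); k,l,st,c=cv2.connectedComponentsWithStats(m)
    for i in range(1,k):
        if st[i,4]>12: print(n,st[i],np.round(c[i],1), f(c[i],58),f(c[i],88))
H=cv2.cvtColor(im,cv2.COLOR_BGR2HSV)
cents(im,(45,100,50),(80,255,255),"green"); cents(im,(0,150,150),(6,255,255),"red"); cents(im,(105,120,50),(125,255,255),"blue"); cents(im,(8,150,120),(18,255,255),"orange")
cents(s,(8,150,120),(18,255,255),"orange side")
for c in((130,158),(204,158),(204,192),(130,192)): print("tray",f(c,20))
for c in((226,158),(262,158),(261,188),(226,187)): print("box",f(c,55))
print("oil",f((342,178),110),"spray",f((366,177),120))
cv2.imwrite("pics/topcrop.png",cv2.resize(im[140:260,60:390],None,fx=2.4,fy=2.4,interpolation=cv2.INTER_CUBIC))
E
```

```text
white [465.  90.] grey [468. 239.] black [426. 164.]
green [230 173   9   9  75] [234.1 176.7] [576.  29.] [572.  27.]
red [248 173   9   9  79] [252.  177.1] [577. -19.] [573. -20.]
red [183 302   3   8  13] [184.5 305.8] [231. 148.] [237. 143.]
red [182 311   3  10  14] [182.9 315.8] [205. 151.] [212. 146.]
blue [297 165  19  20 158] [304.7 175.9] [ 584. -161.] [ 580. -158.]
blue [  81  227   71  157 6868] [114.2 307.6] [220. 333.] [227. 322.]
orange [311 161   8   8  51] [314.5 164.4] [ 616. -187.] [ 611. -183.]
orange side [239 136   6   8  37] [241.2 139.3] [680.  14.] [673.  12.]
orange side [239 145   5  19  75] [241.4 154.2] [639.  12.] [633.  10.]
tray [626. 329.]
tray [632. 119.]
tray [536. 115.]
tray [530. 323.]
box [628.  53.]
box [630. -45.]
box [548. -44.]
box [548.  51.]
oil [ 574. -251.] spray [ 577. -309.]
```

View pics/topcrop.png

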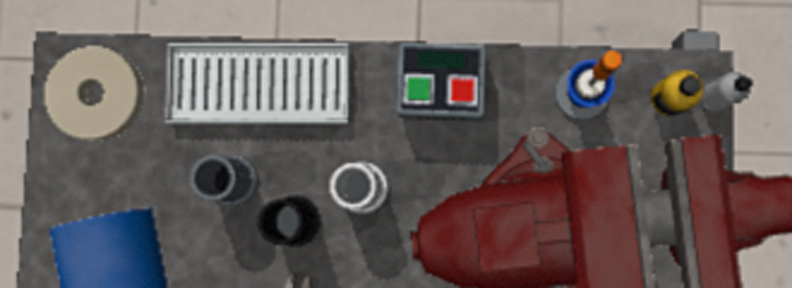

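```bash
python3 - <<'E'
from h import *
s=env.read_state()
env.move_l([234,-579,440])
def look(p,yaw,nm):
    env.reach(p,down(yaw)); env.hold(.3); im,P,T=snap("wrist"); cv2.imwrite(f"pics/{nm}.png",im); np.savez(f"pics/{nm}.npz",T=T); print(nm,np.round(env.read_state()["tool_pos"]),np.round(env.read_state()["qpos"],2))
look([560,-160,440],-.27,"w_stand")
look([480,150,440],.3,"w_bowls")
print(env.read_state()["time_s"])
a,b=[cv2.imread(f"pics/{n}.png") for n in("w_stand","w_bowls")]
cv2.imwrite("pics/w_both.png",np.vstack([a[:,:],b])[:, :] if 0 else cv2.resize(np.hstack([a,b]),None,fx=.78,fy=.78,interpolation=cv2.INTER_AREA))
E
```

```text
w_stand [ 560. -160.  440.] [-0.3   0.23  1.58 -0.    1.33 -0.03]
w_bowls [480. 149. 440.] [ 0.28  0.1   1.74  0.    1.3  -0.02]
5.0
```

View pics/w_both.png

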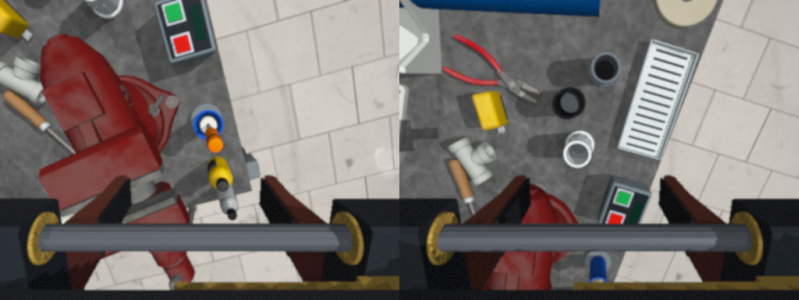

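```bash
python3 - <<'E'
from h import *
P=viewer.camera_params("wrist")
T=np.load("pics/w_bowls.npz")["T"]; im=cv2.imread("pics/w_bowls.png")
k=4; g=cv2.resize(im,None,fx=k,fy=k,interpolation=cv2.INTER_CUBIC); x0,y0,x1,y1=170,50,310,230
c=g[y0*k:y1*k,x0*k:x1*k].copy(); gr=cv2.cvtColor(c,cv2.COLOR_BGR2GRAY)
gr=cv2.createCLAHE(3,(4,4)).apply(gr)
for n,uv in dict(white=(228,192),black=(217,131),grey=(262,87)).items():
    u,v=int((uv[0]-x0)*k),int((uv[1]-y0)*k); r=120; a,b=max(v-r,0),max(u-r,0)
    sub=cv2.GaussianBlur(gr[a:v+r,b:u+r],(0,0),2)
    C=cv2.HoughCircles(sub,cv2.HOUGH_GRADIENT,1.5,8,param1=100,param2=25,minRadius=48,maxRadius=82)
    for q in C[0][:5]:
        p=((q[0]+b)/k+x0,(q[1]+a)/k+y0); print(n,np.round(p,1),q[2]/k,np.round(onz(P,T,p,85)),np.round(onz(P,T,p,10)))
    q=C[0][0]; cv2.circle(c,(int(q[0]+b),int(q[1]+a)),int(q[2]),(0,255,255),1)
T2=np.load("pics/w_stand.npz")["T"]; s=cv2.imread("pics/w_stand.png")
d=cv2.resize(s[120:310,220:330],None,fx=3.8,fy=3.8,interpolation=cv2.INTER_CUBIC)
t=cv2.resize(cv2.imread("pics/top0.png")[150:195,285:335],None,fx=5,fy=5,interpolation=cv2.INTER_CUBIC)
c=cv2.resize(c,(560,720)); c=c[:560,150:] if 0 else cv2.resize(c,(460,590))
W=np.zeros((600,800,3),np.uint8); W[:590,:460]=c; d=cv2.resize(d,(209,361)); W[:361,470:679]=d; W[370:595,470:720]=t
cv2.imwrite("pics/crop2.png",W)
H=cv2.cvtColor(s,cv2.COLOR_BGR2HSV); m=cv2.inRange(H,(7,150,120),(18,255,255)); _,l,st,ce=cv2.connectedComponentsWithStats(m)
for i in range(1,len(st)):
    if st[i,4]>30: print("orange",st[i],ce[i])
m=cv2.inRange(H,(100,120,40),(128,255,255)); _,l,st,ce=cv2.connectedComponentsWithStats(m)
for i in range(1,len(st)):
    if st[i,4]>30: print("blue",st[i],ce[i],onz(P,T2,ce[i],88))
E
```

```text
white [228.2 197.4] 19.0125 [463.  97.  85.] [464.  77.  10.]
white [231.2 186.2] 18.975 [463. 114.  85.] [463.  96.  10.]
white [227.4 200.8] 15.2625 [463.  92.  85.] [464.  71.  10.]
white [225.6 198.2] 16.3875 [460.  95.  85.] [460.  75.  10.]
white [229.7 200.4] 15.525 [466.  94.  85.] [468.  73.  10.]
black [222.8 129.3] 15.8625 [431. 184.  85.] [426. 179.  10.]
black [219.8 130.8] 12.4125 [427. 181.  85.] [422. 175.  10.]
black [214.6 134.2] 14.3625 [422. 175.  85.] [416. 168.  10.]
black [221.3 127.8] 15.9375 [428. 185.  85.] [423. 180.  10.]
black [211.9 134.9] 16.8375 [419. 173.  85.] [412. 166.  10.]
grey [264.8  87.2] 15.6375 [467. 250.  85.] [469. 257.  10.]
grey [267.4  87.2] 18.1125 [470. 251.  85.] [472. 258.  10.]
grey [262.6  86.1] 17.775 [464. 251.  85.] [465. 257.  10.]
grey [265.2  83.8] 13.95 [466. 254.  85.] [468. 261.  10.]
grey [263.3  89.4] 16.575 [466. 247.  85.] [468. 253.  10.]
orange [264 164  22  32 453] [274.59602649 180.598234  ]
blue [247 141  40  38 587] [265.52129472 156.7427598 ] [ 580.94907931 -154.81658992   88.        ]
```

View pics/crop2.png

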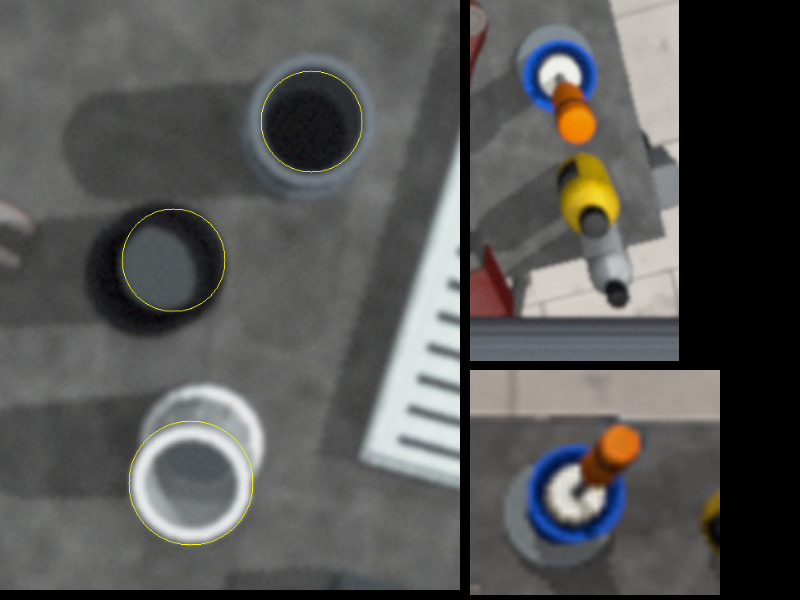

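Crop: white rim fits well at (228,197). The black and grey rims were only roughly fitted. I'll take closer wrist looks and triangulate the handle end.

```bash
python3 - <<'E'
from h import *
P=viewer.camera_params("wrist");T2=np.load("pics/w_stand.npz")["T"];Pt,Tt=pose("top")
for n,a,b in(("end",(316,164),(276.3,185.8)),("mouth",(306.4,174.6),(267.4,160))):
    print(n,two(ray(Pt,Tt,a),ray(P,T2,b)),onz(Pt,Tt,a,88),onz(P,T2,b,88))
W=[]
for n,c in dict(white=(464,94),grey=(468,250),black=(424,172)).items():
    yaw=np.arctan2(c[1],c[0]); q=down(yaw); tx=R.from_quat(q).as_matrix()[:,0]
    p=np.array([*c,300.])-25*tx
    env.reach(p,q); env.hold(.4); im,P,T=snap("wrist"); np.savez(f"pics/c_{n}.npz",T=T); cv2.imwrite(f"pics/c_{n}.png",im)
    o=proj(P,T,(*c,85)); x,y=[int(v) for v in o]; x-=65;y-=65; k=2
    sub=cv2.resize(im[y:y+130,x:x+130],None,fx=k,fy=k,interpolation=cv2.INTER_CUBIC); print(n,x,y,np.round(o))
    g=cv2.GaussianBlur(cv2.createCLAHE(3,(2,2)).apply(cv2.cvtColor(sub,cv2.COLOR_BGR2GRAY)),(0,0),1.2)
    C=cv2.HoughCircles(g,cv2.HOUGH_GRADIENT,1.2,6,param1=80,param2=20,minRadius=38,maxRadius=66)
    if C is not None:
        for h in C[0][:5]:
            p=(x+h[0]/k,y+h[1]/k); print(" r",h[2]/k,np.round(p,1),np.round(onz(P,T,p,85)))
        for h,col in zip(C[0][:2],((0,255,255),(255,0,255))): cv2.circle(sub,(int(h[0]),int(h[1])),int(h[2]),col,1)
    W.append(sub)
cv2.imwrite("pics/close.png",np.hstack(W)); print(env.read_state()["time_s"])
E
```

```text
end (array([ 582.84328912, -160.34165936,  252.42498625]), np.float64(4.213081488381009)) [ 612.14645281 -186.88066197   88.        ] [ 584.95659244 -197.087329     88.        ]
mouth (array([ 582.43278353, -160.32446915,   92.44196323]), np.float64(2.586419422404272)) [ 583.32677119 -162.16103628   88.        ] [ 582.25304928 -159.7010331    88.        ]
white 186 97 [251. 162.]
 r 20.98 [249.9 159.7] [463.  96.  85.]
 r 32.620003 [248.7 154.3] [460. 101.  85.]
 r 26.62 [250.5 148.3] [461. 106.  85.]
 r 32.620003 [253.5 154.9] [465. 101.  85.]
 r 27.880001 [250.5 151.3] [462. 104.  85.]
grey 186 96 [252. 161.]
 r 22.0 [251.7 159.3] [467. 252.  85.]
 r 26.62 [250.5 151.5] [463. 258.  85.]
 r 27.34 [247.5 155.1] [462. 253.  85.]
 r 24.04 [248.7 158.7] [465. 251.  85.]
 r 31.960001 [256.5 158.7] [471. 254.  85.]
black 186 97 [251. 163.]
 r 26.8 [249.3 149.5] [418. 182.  85.]
 r 28.6 [249.3 156.7] [420. 176.  85.]
 r 25.24 [257.7 223.3] [452. 120.  85.]
 r 31.240002 [251.1 154.3] [421. 179.  85.]
 r 32.620003 [245.7 154.3] [417. 177.  85.]
8.1833
```

View pics/close.png

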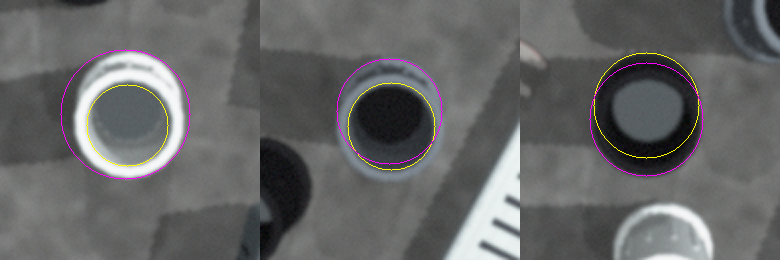

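White (463,96), grey (467,252), black (421,176) (lower magenta circle fits the black rim). Stand and brush are upright at about (582,-160). Now I'll grasp the brush.

```bash
python3 - <<'E'
from h import *
q=down(-np.pi/2)
s=env.read_state(); env.move_l([*s["tool_pos"][:2],440])
env.reach([582,-160,440],q)
env.move_l([582,-160,350]); print(env.move_l([582,-160,266],rate=80,f_stop=10))
set_gripper(0); s=env.read_state(); print(s["width"],s["force"],s["tool_pos"])
env.move_l([582,-160,520],rate=120); env.hold(.3)
s=env.read_state(); print(s["width"],s["force"],s["qpos"],s["time_s"])
a,P,T=snap("wrist"); np.savez("pics/grip.npz",T=T); b,P2,T2=snap("side"); print(proj(P,T,(582,-160,269)), proj(P2,T2,(582,-160,269)))
x,y=map(int,proj(P2,T2,(582,-160,300)))
sb=cv2.resize(b[max(y-90,0):y+90,max(x-80,0):x+80],(340,384)); cv2.imwrite("pics/grip.png",np.hstack([a[:,80:440],sb]))
E
```

```text
False
17.75035306308026 [-0.30496415  0.28356259  0.11507582] [ 581.99883274 -159.98081607  265.9664712 ]
17.342221035669027 [ 0.26432171 -0.26325423 -0.05536739] [-2.88042568e-01  2.24530628e-01  1.41756940e+00  6.78530640e-06
  1.49970237e+00  1.28282114e+00] 16.15
[250.59865453 178.44461242] [241.80693319 128.43888995]
```

View pics/grip.png

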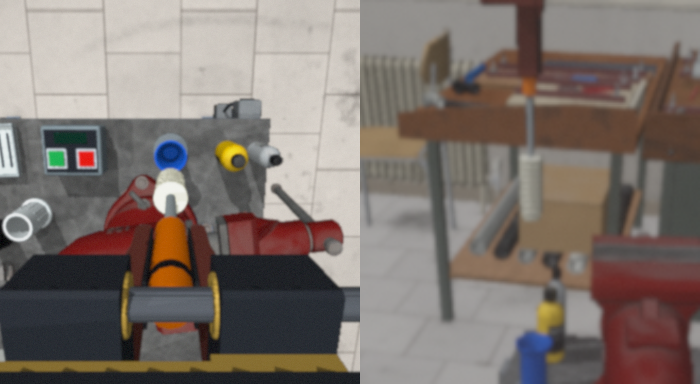

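Brush gripped (17.5 mm) and hanging vertical, with the tip where predicted (wrist ~(251,175)). Next I check the bowls just before brushing.

```bash
cat >> h.py <<'E'
def overlay(im,P,T,B,nm,box=None):
    k=2; g=cv2.resize(im,None,fx=k,fy=k,interpolation=cv2.INTER_CUBIC)
    for c in B.values():
        a=np.linspace(0,2*np.pi,60)
        pts=np.array([proj(P,T,(c[0]+20*np.cos(t),c[1]+20*np.sin(t),85)) for t in a])*k
        cv2.polylines(g,[pts.astype(np.int32)],True,(0,255,255),1)
    y0,y1,x0,x1=box or (0,384,0,512); cv2.imwrite(f"pics/{nm}.png",g[y0*k:y1*k,x0*k:x1*k]) 
def hover(c,z,back,yaw=None):
    yaw=np.arctan2(c[1],c[0]) if yaw is None else yaw
    q=down(yaw); tx=R.from_quat(q).as_matrix()[:,0]; p=np.array([*c,z])-back*tx; return p,q
B=dict(white=(463,96),grey=(467,252),black=(421,176))
E
python3 - <<'E'
from h import *
p,q=hover(B["white"],500,100); env.reach(p,q); p[2]=400; env.move_l(p); env.hold(.3)
im,P,T=snap("wrist"); overlay(im,P,T,B,"b1",(0,260,60,440)); print(env.read_state()["time_s"],p)
E
```

```text
18.775 [483.30251785  -1.91735173 400.        ]
```

View pics/b1.png

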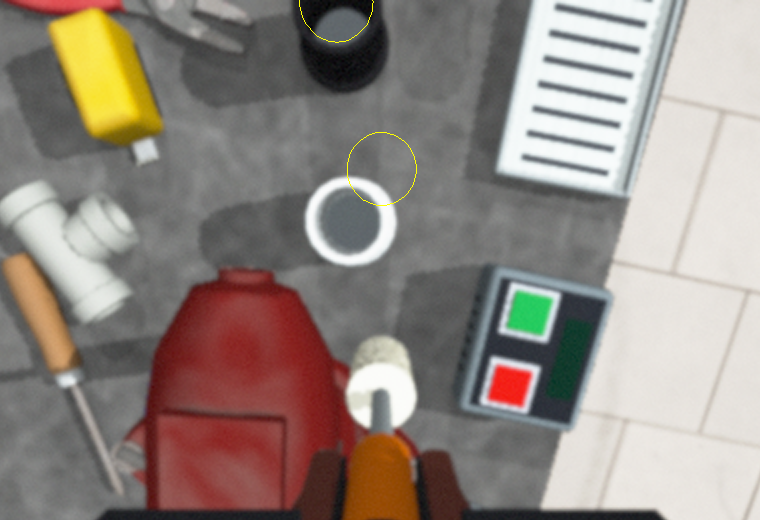

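The white bowl was knocked: its rim is now at display (351,221), i.e. px (235.5,110.5), while black still fits its overlay. Re-measuring and brushing white.

```bash
python3 - <<'E'
from h import *
P,T=pose("wrist"); w=onz(P,T,(235.5,110.5),85); print(w)
open("h.py","a").write(f"B['white']=({w[0]:.0f},{w[1]:.0f})\n"+'''
def brush(c,tips=(20,76,20)):
    q=down(np.arctan2(c[1],c[0])); env.reach([*c,400],q); 
    for t in tips:
        print("z",t,env.move_l([*c,t+251],rate=100,f_stop=12),env.read_state()["force"].round(1)); env.hold(.25)
    env.move_l([*c,400],rate=150); print(env.read_state()["width"],env.read_state()["time_s"])
''')
E
python3 - <<'E'
from h import *
c=B["white"]; q=down(np.arctan2(c[1],c[0])); env.move_l([*c,400],q)
brush(c)
p,q=hover(B["grey"],400,100); env.move_l(p,q); env.hold(.3)
im,P,T=snap("wrist"); overlay(im,P,T,B,"b2",(0,260,60,440))
E
```

```text
[450.87457466  64.04304833  85.        ]
z 20 False [-0.8  0.2 -1.6]
z 76 False [-0.1 -0.6 -0. ]
z 20 False [ 0.1 -0.1 -0.1]
17.596538002382903 24.2833
```

View pics/b2.png

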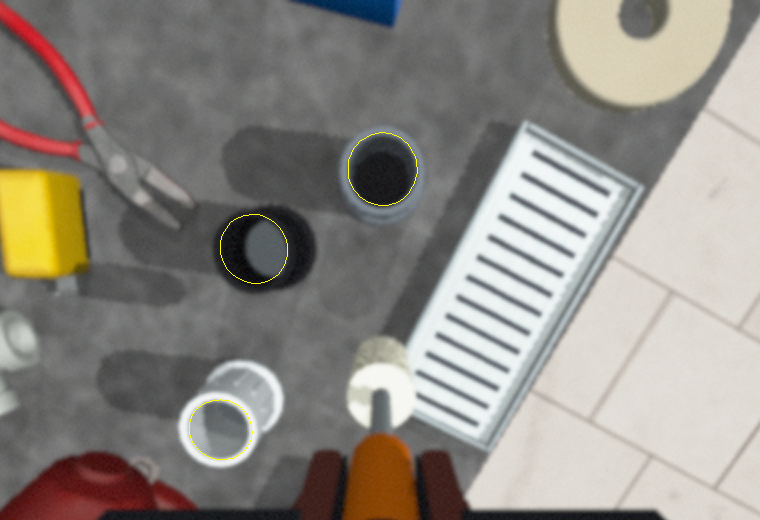

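All three overlays now fit (grey at (382,170), black (254,249), white (220,429)). Brushing grey and black, then back to the stand.

```bash
python3 - <<'E'
from h import *
brush(B["grey"]); brush(B["black"])
c=B["black"]; env.move_l([*c,510]); q=down(-np.pi/2)
env.move_l([582,-160,510],q,rate=250); env.hold(.3)
print(env.move_l([582,-160,350],rate=120,f_stop=8)); env.hold(.2)
a,P,T=snap("wrist"); cv2.imwrite("pics/ins.png",a)
r=env.move_l([582,-160,262],rate=50,f_stop=8); s=env.read_state(); print(r,s["tool_pos"],s["force"],s["width"])
E
```

```text
z 20 False [-0.4 -0.4 -0.9]
z 76 False [ 0.2 -0.1 -0.7]
z 20 False [-0.7  0.8 -0.5]
17.6113639207867 30.675
z 20 False [-0.1 -0.1 -0.9]
z 76 False [-0.1 -0.5 -1.2]
z 20 False [ 0.8  0.2 -0.9]
17.447362438146275 35.7417
False
True [ 582.20064868 -160.0532828   265.85033066] [-0.1921089   0.54026497  4.83602903] 17.888988594247635
```

```bash
python3 - <<'E'
from h import *
set_gripper(60); env.hold(.3); env.move_l([582,-160,400],rate=150); set_gripper(88)
env.move_l([582,-160,440])
p,q=hover((500,160),430,110,0.3); env.reach(p,q); env.hold(.3)
im,P,T=snap("wrist"); cv2.imwrite("pics/tr.png",im); np.savez("pics/tr.npz",T=T)
t=viewer.camera("top"); cv2.imwrite("pics/t2.png",t)
overlay(im,P,T,B,"tr_o",(0,230,90,440))
g=cv2.resize(t[140:250,110:370],(700,296),interpolation=cv2.INTER_CUBIC)
o=cv2.imread("pics/tr_o.png"); W=np.zeros((600,700,3),np.uint8); W[:296]=g; o=cv2.resize(o,None,fx=.65,fy=.65); W[300:300+o.shape[0],:o.shape[1]]=o[:300]; cv2.imwrite("pics/v9.png",W)
print(o.shape,env.read_state()["time_s"])
H=cv2.cvtColor(im,cv2.COLOR_BGR2HSV)
for n,lo,hi in(("green",(45,100,50),(80,255,255)),("red",(0,180,150),(6,255,255))):
    _,l,st,ce=cv2.connectedComponentsWithStats(cv2.inRange(H,lo,hi))
    for i in range(1,len(st)):
        if st[i,4]>100: print(n,st[i],onz(P,T,ce[i],58))
# tray: bright region, hull min-area rectangle
m=cv2.inRange(H,(0,0,170),(180,45,255)); m=cv2.morphologyEx(m,cv2.MORPH_CLOSE,np.ones((9,9)))
for c in cv2.findContours(m,cv2.RETR_EXTERNAL,cv2.CHAIN_APPROX_SIMPLE)[0]:
    if cv2.contourArea(c)>800:
        b=cv2.boxPoints(cv2.minAreaRect(c)); print("bright",cv2.contourArea(c),[onz(P,T,v,20)[:2].round().tolist() for v in b], b.round().tolist())
E
```

```text
(299, 455, 3) 47.25
green [264 178  21  20 284] [574.4115117   31.16650394  58.        ]
red [255 211  18  18 217] [573.94806361 -18.74461209  58.        ]
bright 4175.0 [[613.0, -217.0], [839.0, -147.0], [869.0, -217.0], [635.0, -290.0]] [[249.0, 323.0], [386.0, 323.0], [386.0, 360.0], [249.0, 360.0]]
bright 1506.0 [[400.0, 58.0], [454.0, 105.0], [491.0, 63.0], [436.0, 14.0]] [[166.0, 131.0], [210.0, 111.0], [226.0, 146.0], [182.0, 166.0]]
bright 1454.0 [[211.0, 25.0], [256.0, 74.0], [324.0, 10.0], [279.0, -43.0]] [[35.0, 114.0], [71.0, 90.0], [110.0, 147.0], [74.0, 172.0]]
bright 55632.0 [[491.0, 268.0], [804.0, 365.0], [1011.0, -18.0], [622.0, -138.0]] [[268.0, 0.0], [511.0, 0.0], [511.0, 285.0], [268.0, 285.0]]
```

View pics/v9.png

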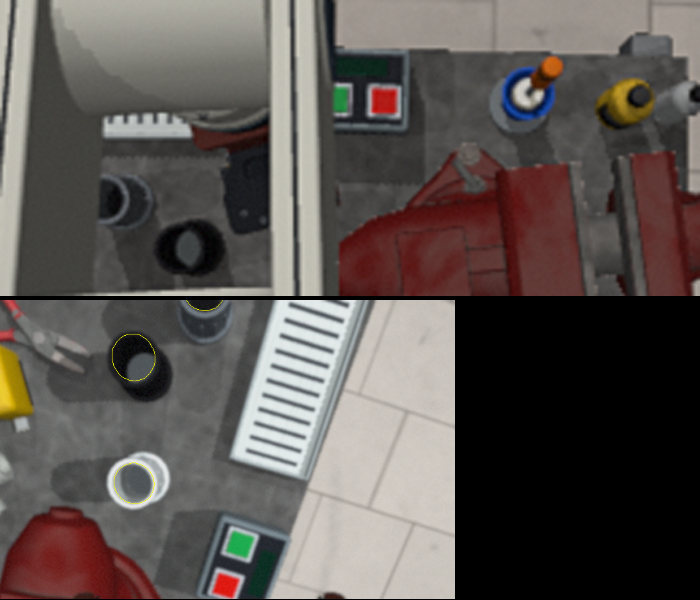

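The brush is upright in its stand and all bowl overlays fit. Now tray corners from two views, then bowl transfers.

```bash
python3 - <<'E'
from h import *
P=viewer.camera_params("wrist"); T=np.load("pics/tr.npz")["T"]
for uv in((268.5,122.3),(326.9,137.7)): print("near",onz(P,T,uv,20).round())
p,q=hover(B["grey"],400,100); M=np.eye(4); M[:3,:3]=R.from_quat(q).as_matrix(); M[:3,3]=p; T=M@np.array(P["tool_from_camera"])
for uv in((322.5,61),(381.5,92.5),(303.5,224.5)): print("b2",onz(P,T,uv,20).round())
E
```

```text
near [541. 115.  20.]
near [631. 119.  20.]
b2 [533. 328.  20.]
b2 [624. 332.  20.]
b2 [628. 119.  20.]
```

```bash
cat >> h.py <<'E'
def carry(c,slot,oy=0):
    q=down(0.); x,y=c[0],c[1]+oy
    env.reach([x,y,230],q); hit=env.move_l([x,y,124],rate=90,f_stop=8); set_gripper(0); s=env.read_state()
    print("grip",hit,s["tool_pos"].round(1),s["width"],s["force"].round(1)); z0=s["tool_pos"][2]
    if s["width"]<40: return False
    env.move_l([x,y,230],rate=120); print("lifted",env.read_state()["width"])
    X,Y=slot[0],slot[1]+oy; env.move_l([X,Y,230]); env.hold(.2); env.move_l([X,Y,z0+12+12],rate=100)
    print("down",env.move_l([X,Y,z0+5],rate=25,f_stop=5),env.read_state()["tool_pos"].round(1))
    set_gripper(70); env.hold(.2); env.move_l([X,Y,240],rate=100); set_gripper(88); print(env.read_state()["time_s"]); return True
E
python3 - <<'E'
from h import *
s=env.read_state(); 
if carry(B["grey"],(579,288)):
    env.hold(.1)
p,q=hover((500,160),430,110,0.3); env.reach(p,q); env.hold(.3)
im,P,T=snap("wrist"); overlay(im,P,T,dict(w=B["white"],b=B["black"],g=(467,252)),"v10",(0,230,90,440)); np.savez("pics/v10.npz",T=T)
E
```

```text
grip False [467.2 252.1 124.1] 49.918101532511685 [1.5 0.3 0.7]
lifted 49.98448384475881
down True [579.2 288.  135.8]
56.4583
```

View pics/v10.png

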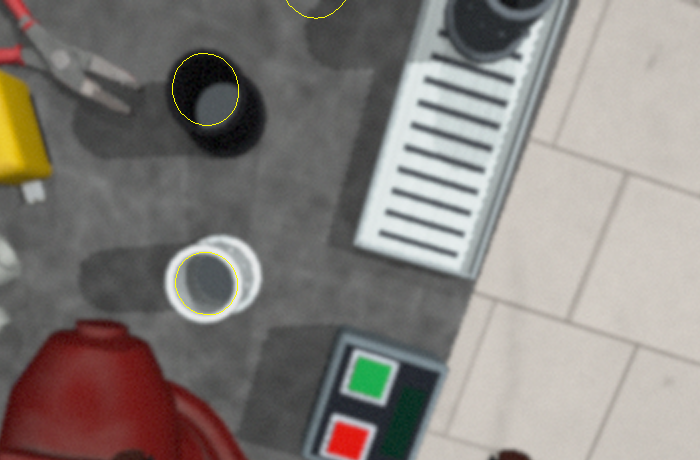

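Grey stands in the tray (landed 11.7 mm above its bench height). White and black still match their overlays. Carrying on with black and white.

```bash
python3 - <<'E'
from h import *
ok=carry(B["black"],(581,223)) and carry(B["white"],(583,158),oy=5)
print(ok)
p,q=hover((520,130),430,140,0.3); env.reach(p,q); env.hold(.3)
im,P,T=snap("wrist"); overlay(im,P,T,{},"v11",(0,260,90,480)); np.savez("pics/v11.npz",T=T)
H=cv2.cvtColor(im,cv2.COLOR_BGR2HSV)
for n,lo,hi in(("green",(45,100,50),(80,255,255)),("red",(0,180,150),(6,255,255))):
    _,l,st,ce=cv2.connectedComponentsWithStats(cv2.inRange(H,lo,hi))
    for i in range(1,len(st)):
        if st[i,4]>100: print(n,st[i],onz(P,T,ce[i],58))
E
```

```text
grip False [421.2 176.1 124.1] 48.734881593051696 [0.5 0.2 1. ]
lifted 49.11334795631345
down True [581.2 223.1 135.8]
67.5333
grip False [451.  69. 124.] 49.107731144152076 [-0.5 -0.1  2. ]
lifted 49.35483080467317
down True [583.1 163.  135.7]
76.775
True
green [258 133  21  21 315] [574.28698945  31.09311803  58.        ]
red [248 168  19  19 244] [573.78967234 -18.66216499  58.        ]
```

View pics/v11.png

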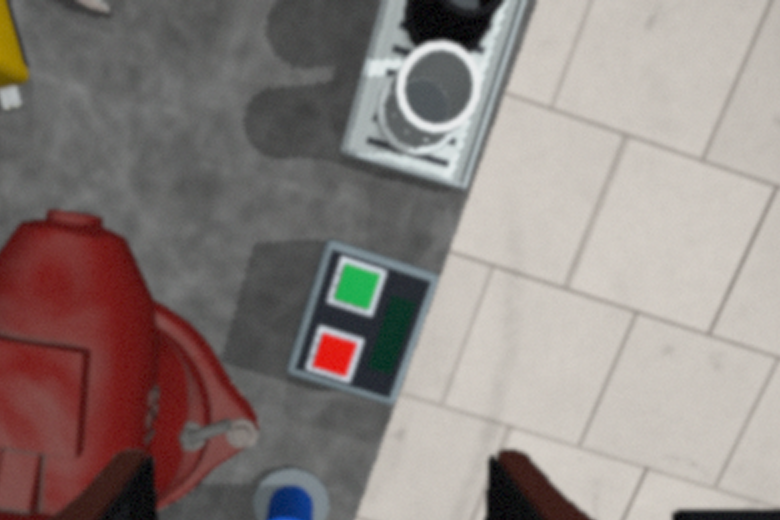

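All three bowls are in the tray. Green key at (574,31), red at (574,-19). Now I press with closed fingers, jaw axis along y to keep the body clear of the vice.

```bash
python3 - <<'E'
from h import *
set_gripper(0); q=down(-np.pi/2); x,y=579,31
env.reach([x,y,300],q); env.move_l([x,y,155],rate=100); env.hold(.4)
f0=env.read_state()["force"][2]
hit=env.move_l([x,y,133],rate=8,f_stop=5.5); s=env.read_state(); print(hit,f0,s["force"].round(2),s["tool_pos"].round(2))
for i in range(6):
    env.hold(.15); s=env.read_state(); f=s["force"][2]-f0; print(round(f,2),s["tool_pos"][2].round(2))
    if f>=5.2: break
    env.move_l([x,y,s["tool_pos"][2]-.4],rate=5,f_stop=6)
env.hold(.2); print("held",env.read_state()["force"][2]-f0)
env.move_l([x,y,300],rate=100); env.hold(.2)
env.reach([480,60,440],down(.1)); set_gripper(88)
p,q=hover((540,200),430,120,0.3); env.reach(p,q); env.hold(.3)
a,P,T=snap("wrist"); 
env.reach([400,-100,450],down(-.2)); env.hold(.4); t,P2,T2=snap("top"); b,_,_=snap("side")
W=np.zeros((600,800,3),np.uint8); W[:250,:400]=cv2.resize(a[:250],(400,250)) if 0 else a[:250,60:460]; W[:250,400:]=b[130:380,100:500]; W[255:545,:800]=cv2.resize(t[140:256,70:390],(800,290)); cv2.imwrite("pics/v12.png",W); print(env.read_state()["time_s"])
E
```

```text
True 0.6939008405580613 [-0.76  0.32  4.84] [579.05  30.99 138.11]
3.76 138.12
5.93 138.05
held 5.218550384355624
92.9083
```

View pics/v12.png

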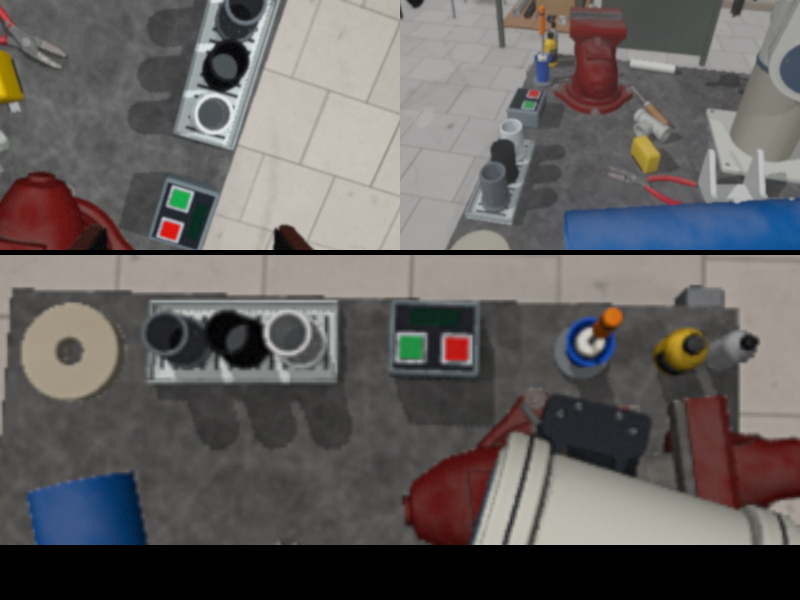

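The final picture shows all three bowls upright in the tray, the brush in its stand and the bystanders in place. The press read 5.2–5.9 N, but with about ±1 N of noise, so I'll repeat it slightly more firmly with averaged readings.

```bash
python3 - <<'E'
from h import *
def F(n=8):
    v=[]
    for _ in range(n): env.hold(.03); v.append(env.read_state()["force"][2])
    return np.mean(v)
set_gripper(0); q=down(-np.pi/2); x,y=579,31
env.reach([x,y,300],q); env.move_l([x,y,145],rate=100); env.hold(.4); f0=F()
z=138.6
for i in range(14):
    env.move_l([x,y,z],rate=8,f_stop=9); f=F()-f0; print(round(z,2),round(f,2),env.read_state()["tool_pos"][2].round(2))
    if f>7: break
    z-=.3
env.move_l([x,y,300],rate=100); env.reach([400,-100,450],down(-.2)); env.hold(.5)
cv2.imwrite("pics/end.png",viewer.camera("top")); s=env.read_state(); print(s["time_s"],s["force"])
d=cv2.absdiff(cv2.imread("pics/end.png")[150:200,120:390],viewer.camera("top")[150:200,120:390]).max(); print("still",d)
workorder.sign_off()
E
```

```text
138.6 2.46 138.64
138.3 4.01 138.32
138.0 5.52 138.09
137.7 8.06 138.05
104.675 [-0.62586025 -0.71531836 -0.85361275]
still 16
the job is handed in; nothing more can be done
```

The job is handed in; it ended at 104.7 s of the 208 s allowed, and sign-off gave no verdict.

**What I did:**
- **Bowls found:** all three were there. A look just before brushing showed the white bowl had been knocked about 35 mm, so I measured it again.
- **Brushing:** I brushed white, then grey, then black, each right down, up near the mouth and right down again, with no notable contact force.
- **Brush:** it went back to the stand and bottomed out at the height where I had picked it up.
- **Tray:** each bowl landed about 11.7 mm above its bench height, against 12 mm for the tray floor.
- **START key:** I pressed it twice. The first press read 5.2–5.9 N, but that reading was noisy by about 1 N. I pressed again more firmly and averaged the readings, and it reached 8.1 N against a solid stop.

**Last checks:** the pictures after the first press showed all bowls upright in the tray, the brush upright in its stand, and the oil and spray bottles looking unmoved. After the second press I saved a top picture but did not view it. I only compared two top frames taken one after the other, and they differed by at most 16 grey levels, probably image noise.

**Disagreements:** the rough first top-view positions were up to about 13 mm off the close wrist views, so I used the wrist views.

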